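# Clamp a test panel on the slip tester

### The job

Lay the loose test panel flat in the bay of the slip tester's sloping bed, lengthwise up the slope, its lower end resting against the bottom ledge. Then turn the eccentric clamp knob clockwise until its lobe presses the panel snugly and squarely against the sprung side fence, by feel and without forcing it, and let go. Leave the other things on the bench where they are.

Things in the scene. Friction and masses are not known exactly. Their poses are not given: they have to be found in the camera images.
- bed: The slip tester's bed: a fixed aluminium plate sloping up 30 degrees away from the robot, 215 mm up the slope, 176 mm wide. Origin: on its face, middle of the panel bay; x up the slope, y to the left (seen from the robot), z out of the face. A panel that is home has its centre at x = 0, z = 5 mm, its length along x; laid in loosely, it is clear of fence and slack lobe at y = +6 mm. A bar 11 mm high crosses the bed at x = 108 mm.
- ledge (a point): Middle of the upper face of the bottom ledge (bed x = -75, y = 0), 6 mm above the bed: a slippery white block 34 mm wide (along bed y) and 12 mm high, against which the panel's lower end rests.
- fence_mid (a point): Middle setting of the side fence's faces (bed x = 0, y = -27.5 mm). The fence is a steel U on the bed's right, 12 mm high; its two lugs, 20 mm long, at bed x = -60 and +60, touch the panel; 100 mm between them and 33 mm of depth are free for a finger. Its carriage is screwed down anywhere within 3 mm either way along bed y: fixed, but not reported. The U is sprung: it yields over 6 N, by 1 mm per 10 N.
- cam: The eccentric clamp knob. Origin on its turning axis at the bed's face (bed x = 22, y = 46.5 mm); z is the axis, square to the bed. Its black grip bar lies along its own x, from -8 to +30 mm, 13 mm thick (y), from 20 to 50 mm above the bed. At the start x, which is the lobe's direction, points along the bed's +y, away from the panel, within 0.35 rad. It turns stiffly (0.14 N m) and stays where it is left.
- lobe (a point): Centre of the lobe, a grey-tyred disc 36 mm across, 1.5 to 15 mm above the bed, 8 mm off the axis along the knob's x. Clockwise, seen from above the bed, it swings by the up-slope side to the panel, pushes it to the fence (under 6 N) and bears 1.3 to 2.1 rad past the bed's +y direction. Then the nip grows 5 to 8 N per 0.1 rad, the torque 0.012 to 0.015 N m per N. Snug: 12 to 30 N; over 40 N is forced.
- knob_grip (a point): On the knob's axis, 40 mm above the bed: the height at which to grip the bar.
- panel_mid (a point): Centre of the loose test panel, a brown laminated board 150 x 55 x 10 mm (x along its length, y across, z up through its thickness), 0.1 to 0.2 kg, lying flat on the bench at the start. All edges square; either end may go down.
- sled: Bystander: square steel friction sled, 63 x 63 x 26 mm, origin under its centre.
- dish: Bystander: closed glass dish, 94 mm across, 22 mm high, origin under its centre.
- jar: Bystander: glass jar with a white cap, 52 mm across, 75 mm high, origin under its centre.
- reagent: Bystander: amber bottle with a blue cap, 48 mm across, 85 mm high, origin under its centre.
- tape: Bystander: roll of tape lying flat, 90 mm across, 24 mm high, origin under its centre.
- beaker: Bystander: small glass beaker, 60 mm across, 75 mm high, origin under its centre.
- spatula: Bystander: small laboratory spatula with a white handle, 190 mm long, lying flat, origin at its middle.
Mind the look-alikes: they are no part of the job. Of the things that look like the part that bears panel_mid, take the one that is farthest from the robot's base at the start.

How it is judged:
By the outcome, as a careful person would: the job done as asked, in the order asked, and still so for the second after the job is handed in, with the robot touching nothing.
It also fails if it takes over 72 s, if anything falls off the work surface, if the arm or the gripper's body presses on something with over 40 N, if the wrist force passes 120 N, or if a joint passes its speed limit or range.

### The arm

A 7-joint arm with a two-finger parallel gripper is mounted at the origin on the work surface. World frame = base frame: x ahead of the robot, y to its left, z up, the work surface at z = 0. Lengths are in m, angles in rad, forces in N, time in s.
With the tool pointing down it reaches from about 0.35 to 0.9 m from the base axis. Payload 8.1 kg.
Tool frame: the origin (TCP) lies on the centre line of the jaws, within the pads' length; the fingertips stand 17 mm ahead of it and the grasp point (between the pads) lies 2 mm behind it; z points along the fingers, y is the direction in which the jaws open and shut (so a half turn about z gives the same grasp; the last joint's range is limited). The gripper opens to 92 mm and grips with 3 to 60 N. Pads are 19 mm wide; open, the fingers measure 130 mm over their backs; the gripper's body (75 mm by 190 mm) begins 47 mm behind the grasp point.
Start: joints at [-1.399, 0.434, 0.025, 1.573, -0.012, 1.134, -0.075], TCP at [0.17, 0.602, 0.244] pointing down, gripper open.
Joint ranges: [-2.62, 2.62], [-0.44, 2.09], [-1.27, 1.32], [0.08, 2.57], [-1.32, 4.46], [0.12, 2], [-2.74, 2.74]. Speed limits (rad/s): [2.22, 2.22, 3.01, 3.01, 3.14, 3.14, 3.14].

### API

Orientations are given as a rotation vector (axis times angle).
In Python, from cell import arm, imaging, job gives the robot as it stands.
- The arm moves only by the tool jog_arm, never from a script. Its argument "moves" is a list of rows, each an object with "fingers": the closure, from -1 (fully open) to 1 (shut); "xyz": the shift along the tool's x, y, z in cm, a list of three; "angular": the turn, a rotation vector about the tool's x, y, z in rad, a list of three. In form: [{"fingers": fingers, "xyz": [dx, dy, dz], "angular": [ax, ay, az]}, ...]. A call has 1 to 12 rows; each row is the pose to reach, as a shift and turn from the pose commanded when the call began, along the tool's axes at that moment; what a row does not reach only later rows make up. A row lasts 1/8 s, in which the tool goes at most 62.5 mm and 10.7 degrees, less where a joint would pass 70% of its speed; a pose out of reach is approached as far as the arm can. A call with a gripper value outside its range is refused whole. The fingers move at their own pace and stop on an object; "grip_force" is the grip in N (left out, the last holds). Time passes only in rows, so rows that repeat a pose let the fingers close. It gives the time, the measured TCP pose, the force and the opening at its end, in the units of the state.
- arm.observe(): the state, without advancing time (a new reading comes with each control period).
- imaging.get_image(name): name is "side" or "top"; returns the picture (400x640x3 uint8, red, green, blue); there is no depth.
- imaging.camera_params(name): a dict with "fx", "fy", "cx", "cy" (pixels), "rvec" (rotation vector, rad) and "tvec" (3), from world to camera coordinates, as OpenCV has them. Camera axes: x right, y down, z forward; pixel columns grow to the right and rows downward; lengths in m; the calibration is good to about 2 mm. A picture is of the moment at which its call begins. camera_params takes no time and is no camera call.
- job.sign_off(): hands the job in, once; it reports no verdict.
The state is a dict: "clock": time; "joints": joint angles; "dq": joint speeds; "joint_efforts": joint torques, N m; "position": TCP position; "ee_rot": TCP orientation; "force": force on the tool from outside, world axes, zero at the start; "ft_torque": the same for the moment, N m; "width": opening from 0.0 (shut) to 1.0 (fully open).
Only numpy, scipy, OpenCV 4.12 (cv2) and the standard library are available. Lean on these libraries where they do the work, as an engineer would, in place of code of your own. Each camera call takes 0.05 s, during which the arm holds its last target. There are 200 camera calls.

## Working session

There is one attempt and no reset: what is moved stays moved. The work goes in short steps, Python scripts to look and compute and a tool call to move; the robot and the scene stay as the last step left them, time stands still between calls to the robot, and variables do not carry over. Pictures are saved under pics/ and viewed, about 8 in all and at most 12, crops included, and the job is handed in when it is done.

Besides the shell and the picture viewer there is one more tool, called after "Request:" by a JSON object that holds its "fn" and its "kwargs", one argument or row to a line. jog_arm: Moves the arm, as the interface text tells. Its arguments: {"type":"object","properties":{"moves":{"type":"array"},"grip_force":{"type":"number"}},"required":["moves"]}

```bash
ls; mkdir -p pics; python3 - <<'E'
from cell import arm, imaging, job
import cv2
for n in("side","top"):
    cv2.imwrite(f"pics/{n}0.png",cv2.cvtColor(imaging.get_image(n),cv2.COLOR_RGB2BGR)); print(n,imaging.camera_params(n))
print(arm.observe())
E
```

```text
pics
side {'fx': 423.2436916998996, 'fy': 423.2436916998996, 'cx': 318.16503521195835, 'cy': 202.38553516006453, 'rvec': array([ 2.22374452, -0.47812642,  0.20365707]), 'tvec': array([-0.44791998,  0.2256905 ,  1.0388414 ])}
top {'fx': 484.88608358207944, 'fy': 484.88608358207944, 'cx': 320.604421253558, 'cy': 193.77404841417675, 'rvec': array([ 2.18252629, -2.14717722,  0.09793132]), 'tvec': array([-0.01387649,  0.51102088,  1.61242436])}
{'clock': 0.1, 'joints': array([-1.39860346,  0.43515139,  0.02497628,  1.57400219, -0.01157619,
        1.13402048, -0.07509725]), 'dq': array([-1.71369130e-03, -9.69483649e-04, -1.46200240e-05, -8.80885248e-04,
        1.25131264e-04, -1.28035390e-03,  1.12822969e-03]), 'joint_efforts': array([ 3.25331981e-03, -6.69117737e+01,  9.88086797e-01, -3.15142214e+01,
       -6.03807648e-02,  3.74263048e-02,  2.00472130e-05]), 'position': array([0.16953092, 0.60111031, 0.24302619]), 'ee_rot': array([-4.30372440e-01, -3.11192896e+00,  2.25602832e-03]), 'force': array([-0.13823794, -0.48189703, -0.35290591]), 'ft_torque': array([-0.03319689,  0.00665785,  0.00698917]), 'width': 0.9990658118742768}
```

View pics/top0.png

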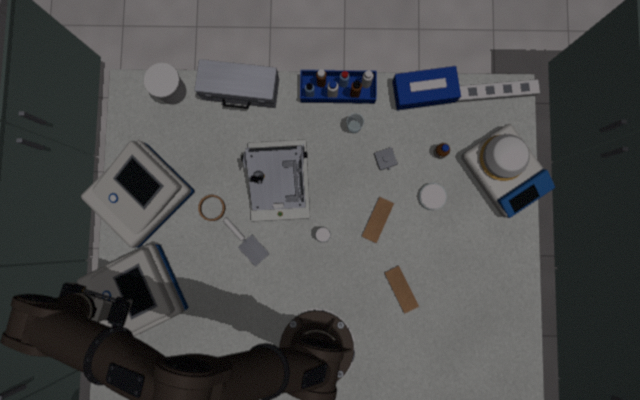

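View pics/side0.png

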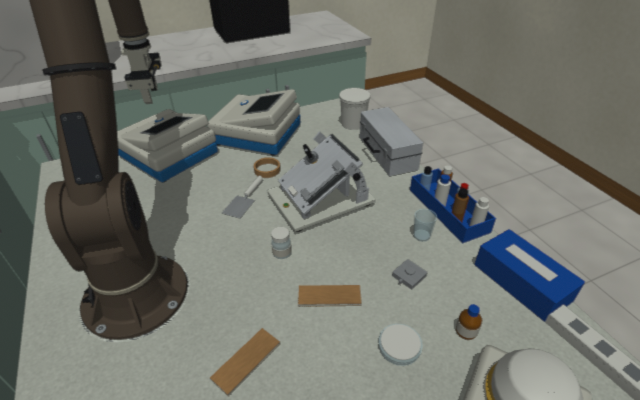

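The top view shows the two boards at (377,219) and (401,288), with the robot base at (318,345). The board at (377,219) is farther from the base, so it is the candidate. The bed is at about (277,180). I'll confirm with enlarged crops.

```bash
cat > h.py <<'E'
import numpy as np, cv2
from scipy.spatial.transform import Rotation as R
from cell import arm, imaging, job
P={n:imaging.camera_params(n) for n in("side","top")}
def K(n):
    p=P[n]; return np.array([[p['fx'],0,p['cx']],[0,p['fy'],p['cy']],[0,0,1]])
def ray(n,uv):
    p=P[n]; M=R.from_rotvec(p['rvec']).as_matrix(); d=M.T@np.linalg.solve(K(n),[uv[0],uv[1],1]); return -M.T@p['tvec'],d
def onz(n,uv,z):
    o,d=ray(n,uv); return o+d*(z-o[2])/d[2]
def tri(us,ut):
    (o1,d1),(o2,d2)=ray("side",us),ray("top",ut)
    A=np.c_[d1,-d2]; s=np.linalg.lstsq(A,o2-o1,rcond=None)[0]
    a,b=o1+d1*s[0],o2+d2*s[1]; return (a+b)/2,np.linalg.norm(a-b)
def proj(n,X):
    p=P[n]; return cv2.projectPoints(np.atleast_2d(X).astype(float),p['rvec'],p['tvec'],K(n),None)[0][:,0]
def snap(n): return cv2.cvtColor(imaging.get_image(n),cv2.COLOR_RGB2BGR)
def crop(im,u0,v0,u1,v1,s,f): cv2.imwrite(f,cv2.resize(im[v0:v1,u0:u1],None,fx=s,fy=s,interpolation=cv2.INTER_CUBIC))
def boards(im,n,z=.01):
    h=cv2.cvtColor(im,cv2.COLOR_BGR2HSV); m=cv2.inRange(h,(5,70,60),(22,255,255))
    out=[]
    for c in cv2.findContours(m,cv2.RETR_EXTERNAL,cv2.CHAIN_APPROX_NONE)[0]:
        if cv2.contourArea(c)<250: continue
        w=np.array([onz(n,q,z)[:2] for q in c[:,0]],np.float32)
        out.append((c[:,0].mean(0),cv2.minAreaRect(w*1000)))
    return out
E
python3 - <<'E'
from h import *
t=cv2.imread("pics/top0.png"); s=cv2.imread("pics/side0.png")
for n,im in(("top",t),("side",s)):
    for b in boards(im,n): print(n,b)
a=cv2.resize(t[130:230,232:332],None,fx=5,fy=5,interpolation=cv2.INTER_CUBIC)
b=cv2.resize(t[185:320,350:430],None,fx=3.7,fy=3.7,interpolation=cv2.INTER_CUBIC)[:500]
cv2.imwrite("pics/c1.png",np.hstack([a,b]))
crop(s,260,125,385,235,5,"pics/c2.png")
E
```

```text
top (array([400.97169811, 289.01886792]), ((196.78680419921875, -278.70452880859375), (148.0721893310547, 52.39033889770508), 26.989376068115234))
top (array([377.41176471, 219.50980392]), ((428.5480041503906, -199.11077880859375), (54.273319244384766, 147.16311645507812), 66.69990539550781))
top (array([211.52054795, 207.38356164]), ((459.9624938964844, 365.6913757324219), (87.99874114990234, 85.95344543457031), 46.69767761230469))
side (array([244.24460432, 360.28776978]), ((196.9989776611328, -283.1640625), (149.83779907226562, 55.36415481567383), 26.484294891357422))
side (array([469.859375, 319.6875  ]), ((687.5892333984375, -401.0145568847656), (51.35191345214844, 46.88839340209961), 37.75997543334961))
side (array([329.02564103, 294.33974359]), ((429.0594787597656, -202.7051544189453), (53.76247024536133, 148.58932495117188), 65.43990325927734))
side (array([266.51470588, 167.04411765]), ((460.57196044921875, 366.2171936035156), (114.00224304199219, 85.50917053222656), 70.19356536865234))
side (array([504.15183246, 126.76788831]), ((1250.66796875, 268.6804504394531), (383.1938171386719, 1163.4859619140625), 0.4004654586315155))
```

View pics/c1.png

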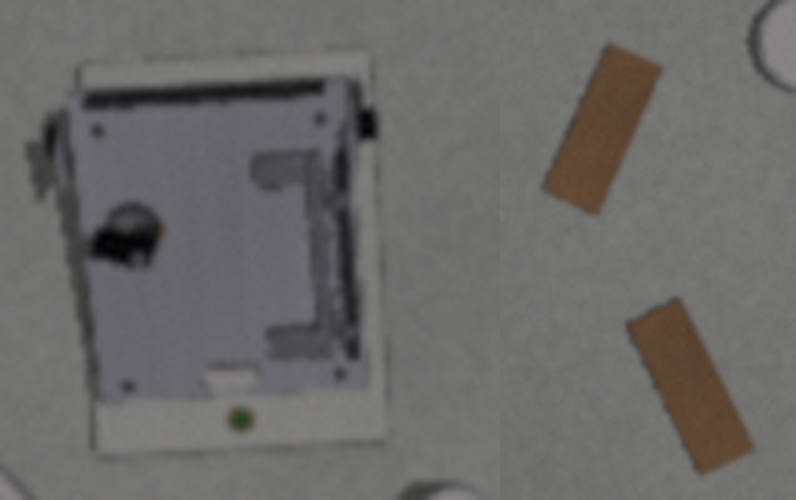

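View pics/c2.png

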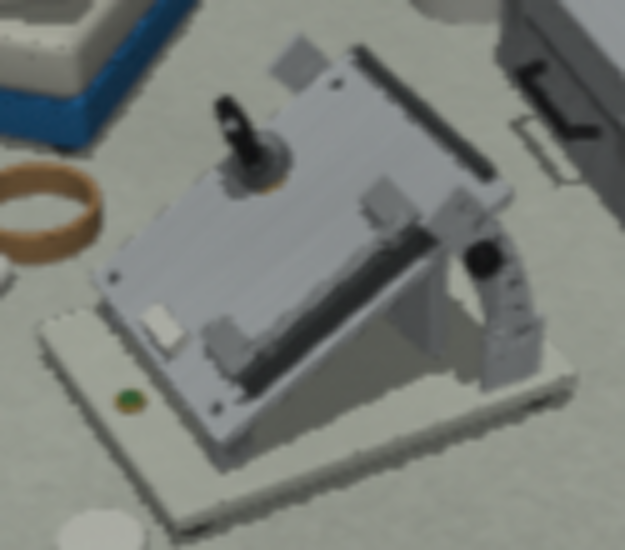

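Upper board in the crop (full-frame (377,219)) is about 0.47 m from the base and the other about 0.34 m, so the upper one is the panel. The bed's screws are visible (top (251,156), (296,154), (257,207), (300,205); side (327,142), (283,180), (303,207)), as are the white ledge at top (279,205) and the knob at top (256,178), side (309,155). Next I'll triangulate the bed.

```bash
python3 - <<'E'
from h import *
t=cv2.imread("pics/top0.png"); s=cv2.imread("pics/side0.png")
def dark(im,u,v,r=3):
    g=cv2.cvtColor(im,cv2.COLOR_BGR2GRAY).astype(float); u0,v0=round(u),round(v)
    w=g[v0-r:v0+r+1,u0-r:u0+r+1]; d=np.clip(np.median(w)-8-w,0,None); yy,xx=np.mgrid[v0-r:v0+r+1,u0-r:u0+r+1]
    return np.array([(d*xx).sum(),(d*yy).sum()])/d.sum()
T={k:dark(t,*p) for k,p in dict(UL=(251.2,156),UR=(295.8,153.4),LL=(257.2,207),LR=(299.8,204.6)).items()}
S={k:dark(s,*p) for k,p in dict(UL=(327,141.4),LL=(282.4,180.2),LR=(303.2,206.4)).items()}
print(T,S)
X={}
for k in S: X[k],e=tri(S[k],T[k]); print(k,X[k].round(4),round(e,4))
ex=X['UL']-X['LL']; ey=X['LL']-X['LR']
print("len",np.linalg.norm(ex),np.linalg.norm(ey),"slope",np.degrees(np.arcsin(ex[2]/np.linalg.norm(ex))),"yawx",np.degrees(np.arctan2(ex[1],ex[0])),"yawy",np.degrees(np.arctan2(-ey[0],ey[1])),"ey z",ey[2])
# white ledge mask
for n,im,b in(("top",t,(270,200,288,212)),("side",s,(284,182,302,200))):
    h=cv2.cvtColor(im,cv2.COLOR_BGR2HSV)[b[1]:b[3],b[0]:b[2]]
    print(n);print(h[...,2])
E
```

```text
{'UL': array([251.03658537, 155.75      ]), 'UR': array([295.85611511, 153.44604317]), 'LL': array([257.12408759, 206.82481752]), 'LR': array([299.68217054, 204.1627907 ])} {'UL': array([326.50972763, 140.61478599]), 'LL': array([282.25257732, 180.08762887]), 'LR': array([302.75984252, 206.37007874])}
UL [0.614  0.2128 0.159 ] 0.0001
LL [0.4611 0.2019 0.0667] 0.0011
LR [0.4715 0.0622 0.0667] 0.0002
len 0.17892225593878425 0.14002547289711167 slope 31.07713511130484 yawx 4.076844468437547 yawy 4.263280149411008 ey z -1.825232261160048e-05
top
[[109 109 110 111 111 112 110 111 110 112 111 110 112 111 108  96  86  80]
 [109 110 109 112 110 109 108 109 108 109 108 108 110 110 110  99  88  84]
 [109 111 109 102  99  93  93  97  96  98  98  95  97  99 108 109 104 102]
 [111 109 110 101  93  88  87  89  90  94  97  97  97  95 105 111 110 110]
 [110 110 111 112 113 115 114 113 113 115 115 116 112  99 105 112 111 111]
 [110 108 110 120 126 127 125 126 126 127 124 125 121 107 107 111 113 112]
 [109 105 101 110 123 127 127 126 124 126 127 124 120 113 110 111 113 113]
 [109 109 102 105 118 123 1
[... 1004 characters left out ...]
144 144 146 143 129 112]
 [ 87  95 117 141 135 113 133 164 170 171 172 170 152 131 142 138 118 110]
 [100  94  98 122 144 131 111 141 167 170 170 156 130 129 135 139 124 112]
 [110  96  95 107 129 131 108 124 158 166 156 128 123 130 142 145 134 113]
 [138 100  93  93 108 134 130 106 117 136 127 122 127 138 146 146 130  99]
 [144 114 104  94  93 113 138 131 104 103 116 125 137 146 148 147 132  97]
 [158 153 135 100  93  98 119 140 128 102 115 132 145 148 149 148 135 108]
 [159 158 143 109  95  94 102 124 133 125 142 146 148 149 149 148 145 142]
 [158 159 155 140 109  95  95 113 138 144 148 148 148 149 149 148 147 146]
 [159 160 160 156 141 109  94  94 111 139 148 149 150 148 146 147 147 148]]
```

```bash
cat >> h.py <<'E'
def bedfit():
    X=np.array([[.614,.2128,.159],[.4611,.2019,.0667],[.4715,.0622,.0667]])
    o=(X[0]+X[2])/2
    B=R.from_euler('ZY',[4.2,-30],degrees=True).as_matrix()
    return o,B
def onbed(n,uv,z=0):
    o,B=bedfit(); c,d=ray(n,uv); q=B.T@(c-o); e=B.T@d; return q+e*(z-q[2])/e[2]
E
python3 - <<'E'
from h import *
print(bedfit())
T=dict(UL=(251.04,155.75),UR=(295.86,153.45),LL=(257.12,206.82),LR=(299.68,204.16))
S=dict(UL=(326.5,140.6),LL=(282.25,180.1),LR=(302.76,206.4))
for n,D in(("top",T),("side",S)):
    for k in D: print(n,k,(onbed(n,D[k])*1e3).round(1))
m=lambda u,v:(232-.4+u/5,130-.4+v/5); ms=lambda u,v:(260-.4+u/5,125-.4+v/5)
q=lambda l,n,p,z:print(l,n,(onbed(n,p,z/1e3)*1e3).round(1))
q("ledge base","top",(278,201.6),0); q("ledge topedge","top",(278,203.7),12)
q("ledge L","top",(272.6,206),12);q("ledge R","top",(283,206),12)
for p in((290.5,185.7),(295.7,190.7),(288,188.9),(293,194)): q("ledge","side",p,12)
for p in((252,150),(252,188),(268,325),(268,360),(252,170),(318,150),(330,358)): q("lug","top",m(*p),12)
for p in((362,205),(385,180),(417,210),(205,345),(228,320),(253,345)): q("lug","side",ms(*p),12)
q("lobe centre","top",m(132,235),15);q("lobe","side",ms(258,165),15)
q("knobtip","top",m(95,243),50);q("knobtip","side",ms(222,103),50);q("knob bar end","top",m(148,258),50);
q("bar","top",m(205,88),11);q("bar","top",m(205,104),0)
E
```

```text
(array([0.54275, 0.1375 , 0.11285]), array([[ 0.86369967, -0.0732382 , -0.49865724],
       [ 0.06342614,  0.99731448, -0.0366191 ],
       [ 0.5       ,  0.        ,  0.8660254 ]]))
top UL [88.7 70.1  0. ]
top UR [ 87.8 -70.6   0. ]
top LL [-89.3  70.2   0. ]
top LR [-88.4 -70.    0. ]
side UL [89.7 71.8  0. ]
side LL [-89.   67.8  -0. ]
side LR [-89.4 -71.5   0. ]
ledge base top [-74.7   0.1   0. ]
ledge topedge top [-76.7  -0.4  12. ]
ledge L top [-83.8  17.9  12. ]
ledge R top [-86.  -15.9  12. ]
ledge side [-79.4  12.3  12. ]
ledge side [-76.7 -17.7  12. ]
ledge side [-90.8   9.   12. ]
ledge side [-88.6 -20.7  12. ]
lug top [ 74.4 -26.5  12. ]
lug top [ 49.1 -24.3  12. ]
lug top [-45.8 -26.5  12. ]
lug top [-70.6 -24.4  12. ]
lug top [ 61.1 -25.3  12. ]
lug top [ 71.9 -67.6  12. ]
lug top [-71.7 -64.6  12. ]
lug side [ 47.5 -37.1  12. ]
lug side [ 66.7 -34.   12. ]
lug side [ 67.3 -68.5  12. ]
lug side [-71.  -39.7  12. ]
lug side [-52.  -36.5  12. ]
lug side [-50.3 -64.5  12. ]
lobe centre top [23.2 53.8 15. ]
lobe side [20.1 42.3 15. ]
knobtip top [33.2 72.2 50. ]
knobtip side [27.4 64.6 50. ]
knob bar end top [21.2 40.7 50. ]
bar top [116.4  -1.   11. ]
bar top [102.2   1.1   0. ]
```

Bed origin is at world (0.543, 0.1375, 0.113), yaw 4.2°, slope 30°. The screw pattern, ledge and lugs are consistent with the given sizes. Panel: centre (0.429, -0.201), length along -24°. I'll grip it 18 mm below its centre, so the left finger clears the lobe.

```bash
cat >> h.py <<'E'
def down(jaw): # tool down, jaw axis at angle (deg)
    a=np.radians(jaw); y=np.array([np.cos(a),np.sin(a),0]); z=np.array([0,0,-1.]); return np.c_[np.cross(y,z),y,z]
def bedtool(psi=0): # tool square to bed, jaw axis turned psi (rad) about bed z from bed y
    B=bedfit()[1]; a=psi; return B@R.from_rotvec([0,0,a]).as_matrix()@np.diag([-1,1,-1])
def bedp(x,y,z):
    o,B=bedfit(); return o+B@np.array([x,y,z])/1e3
def inbed(p): o,B=bedfit(); return B.T@(np.asarray(p)-o)*1e3
def rel(p0,R0,*tg):
    for p,M in tg: print("xyz cm",(R0.T@(p-p0)*100).round(2),"ang",R.from_matrix(R0.T@M).as_rotvec().round(3))
def cur():
    s=arm.observe(); return s['position'],R.from_rotvec(s['ee_rot']).as_matrix()
E
python3 - <<'E'
from h import *
p,M=cur(); D=down(66)
rel(p,M,(np.array([.42,.25,.32]),D),(np.array([.4124,-.1936,.15]),D),(np.array([.4124,-.1936,.021]),D))
# knob bar direction
t=cv2.imread("pics/top0.png"); g=cv2.cvtColor(t,cv2.COLOR_BGR2GRAY)
m=np.zeros_like(g); m[168:188,245:268]=(g[168:188,245:268]<45)*255
for c in cv2.findContours(m,0,1)[0]:
    r=cv2.minAreaRect(c); print(cv2.contourArea(c),r,[(onbed("top",q,.05)*1e3).round(0) for q in cv2.boxPoints(r)])
mm=cv2.moments(m,True); print(onbed("top",(mm['m10']/mm['m00'],mm['m01']/mm['m00']),.045)*1e3)
E
```

```text
xyz cm [-33.64 -27.01  -7.65] ang [-0.001  0.     0.144]
xyz cm [-44.94 -69.88   9.41] ang [-0.001  0.     0.144]
xyz cm [-44.94 -69.86  22.31] ang [-0.001  0.     0.144]
60.5 ((256.5, 178.5), (7.0, 13.0), 90.0) [array([44., 73., 50.]), array([41., 33., 50.]), array([18., 35., 50.]), array([21., 75., 50.])]
[30.30126048 54.76537135 45.        ]
```

Request:
{"fn": "jog_arm", "kwargs": {
  "moves": [
    {"fingers": -1, "xyz": [-8, -7, -4], "angular": [0, 0, 0.05]},
    {"fingers": -1, "xyz": [-20, -16, -7.6], "angular": [0, 0, 0.144]},
    {"fingers": -1, "xyz": [-33.6, -27, -7.6], "angular": [0, 0, 0.144]},
    {"fingers": -1, "xyz": [-36, -33, -5], "angular": [0, 0, 0.144]},
    {"fingers": -1, "xyz": [-39, -45, -3], "angular": [0, 0, 0.144]},
    {"fingers": -1, "xyz": [-42, -58, 2], "angular": [0, 0, 0.144]},
    {"fingers": -1, "xyz": [-44.9, -69.9, 9.4], "angular": [0, 0, 0.144]},
    {"fingers": -1, "xyz": [-44.9, -69.9, 9.4], "angular": [0, 0, 0.144]},
    {"fingers": -1, "xyz": [-44.9, -69.9, 9.4], "angular": [0, 0, 0.144]},
    {"fingers": -1, "xyz": [-44.9, -69.9, 9.4], "angular": [0, 0, 0.144]},
    {"fingers": -1, "xyz": [-44.9, -69.9, 9.4], "angular": [0, 0, 0.144]},
    {"fingers": -1, "xyz": [-44.9, -69.9, 9.4], "angular": [0, 0, 0.144]}
  ]
}}

```text
clock: 1.6
position: [0.3942, -0.0795, 0.1807]
ee_rot: [0.652, 3.072, 0.001]
force: [1.1, 1.1, -0.5]
width: 0.999
```

```bash
python3 - <<'E'
from h import *
s=arm.observe(); print(s['clock'],s['position'],s['force'],s['dq'].round(3),s['joints'].round(2))
p,M=cur(); rel(p,M,(np.array([.4124,-.1936,.0205]),down(66)))
E
```

```text
1.6 [ 0.39415754 -0.07947925  0.18074492] [ 1.11314273  1.05010628 -0.52684047] [ 0.94   0.519  0.506 -0.078 -0.454 -0.324  1.738] [-0.45  0.15  0.59  2.2  -0.11  0.82  1.36]
xyz cm [-6.29 -9.7  16.02] ang [0.001 0.001 0.001]
```

Request:
{"fn": "jog_arm", "kwargs": {
  "moves": [
    {"fingers": -1, "xyz": [0, 0, 0], "angular": [0, 0, 0]},
    {"fingers": -1, "xyz": [0, 0, 0], "angular": [0, 0, 0]},
    {"fingers": -1, "xyz": [0, 0, 0], "angular": [0, 0, 0]}
  ]
}}

```text
clock: 1.98
position: [0.3942, -0.0764, 0.1811]
ee_rot: [0.65, 3.074, 0.001]
force: [0.5, 0.2, 0.4]
width: 1.002
```

```bash
python3 - <<'E'
from h import *
s=arm.observe(); print(s['clock'],s['position'],s['force'],s['dq'].round(3),s['joints'].round(2))
p,M=cur(); rel(p,M,(np.array([.4124,-.1936,.0205]),down(66)))
E
```

```text
1.975 [ 0.39422833 -0.07644766  0.18114143] [0.51801165 0.22934482 0.44718216] [-0.006 -0.003  0.002 -0.001 -0.    -0.002  0.005] [-0.45  0.15  0.58  2.2  -0.11  0.82  1.36]
xyz cm [-6.4  -9.99 16.06] ang [ 0.001 -0.     0.002]
```

Request:
{"fn": "jog_arm", "kwargs": {
  "moves": [
    {"fingers": -1, "xyz": [-3.5, -5, 3], "angular": [0, 0, 0]},
    {"fingers": -1, "xyz": [-6.4, -10, 6], "angular": [0, 0, 0]},
    {"fingers": -1, "xyz": [-6.4, -10, 8], "angular": [0, 0, 0]},
    {"fingers": -1, "xyz": [-6.4, -10, 10], "angular": [0, 0, 0]},
    {"fingers": -1, "xyz": [-6.4, -10, 11], "angular": [0, 0, 0]},
    {"fingers": -1, "xyz": [-6.4, -10, 12], "angular": [0, 0, 0]},
    {"fingers": -1, "xyz": [-6.4, -10, 12], "angular": [0, 0, 0]},
    {"fingers": -1, "xyz": [-6.4, -10, 12], "angular": [0, 0, 0]}
  ]
}}

```text
clock: 2.98
position: [0.4124, -0.1951, 0.0615]
ee_rot: [0.652, 3.072, 0.0]
force: [-0.4, -0.6, -0.0]
width: 1.003
```

```bash
python3 - <<'E'
from h import *
p,M=cur(); print(p); rel(p,M,(np.array([.4124,-.1936,.0205]),down(66)))
t=snap("top"); s=snap("side")
cv2.imwrite("pics/all1.png",np.hstack([cv2.resize(t[180:260,335:435],None,fx=4,fy=4,interpolation=cv2.INTER_CUBIC),cv2.resize(s[240:320,280:380],None,fx=4,fy=4,interpolation=cv2.INTER_CUBIC)]))
E
```

```text
[ 0.41235321 -0.19507082  0.06150616]
xyz cm [0.06 0.14 4.1 ] ang [0.    0.001 0.   ]
```

View pics/all1.png

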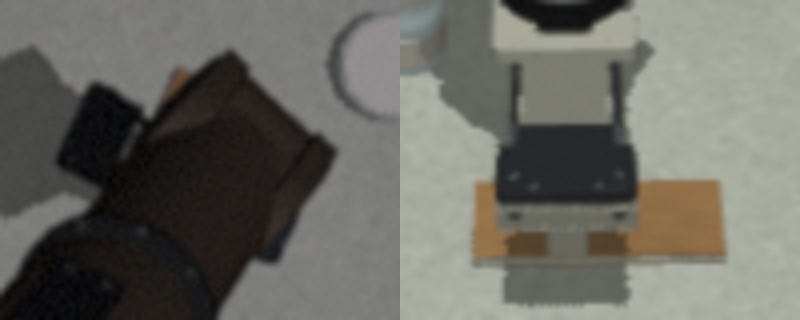

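The side crop shows the gripper centred over the board, about 18 mm toward its near end, with the fingers either side. Going down to grip.

Request:
{"fn": "jog_arm", "kwargs": {
  "moves": [
    {"fingers": -1, "xyz": [0.06, 0.1, 1.5], "angular": [0, 0, 0]},
    {"fingers": -1, "xyz": [0.06, 0.1, 3], "angular": [0, 0, 0]},
    {"fingers": -1, "xyz": [0.06, 0.1, 4.0], "angular": [0, 0, 0]},
    {"fingers": -1, "xyz": [0.06, 0.1, 4.05], "angular": [0, 0, 0]},
    {"fingers": 0.2, "xyz": [0.06, 0.1, 4.05], "angular": [0, 0, 0]},
    {"fingers": 1, "xyz": [0.06, 0.1, 4.05], "angular": [0, 0, 0]},
    {"fingers": 1, "xyz": [0.06, 0.1, 4.05], "angular": [0, 0, 0]},
    {"fingers": 1, "xyz": [0.06, 0.1, 4.05], "angular": [0, 0, 0]},
    {"fingers": 1, "xyz": [0.06, 0.1, 4.05], "angular": [0, 0, 0]},
    {"fingers": 1, "xyz": [0.06, 0.1, 4.05], "angular": [0, 0, 0]}
  ],
  "grip_force": 25
}}

```text
clock: 4.32
position: [0.412, -0.194, 0.0207]
ee_rot: [0.653, 3.073, 0.0]
force: [0.2, 0.6, 3.5]
width: 0.592
```

```bash
python3 - <<'E'
from h import *
s=arm.observe(); print(s['position'],s['force'],s['width'])
p,M=cur()
b=bedtool(); 
for a in((-18,6,60),(-15,6,25)): print(bedp(*a))
p2=p+[0,0,.25]
rel(p,M,(p2,M),(bedp(-12,6,160),b),(bedp(-14,6,60),b))
E
```

```text
[ 0.41196754 -0.19395968  0.02067443] [0.20704031 0.57266805 3.49275933] 0.591694959734788
[0.49684454 0.14014507 0.15581152]
[0.51688864 0.14161702 0.12700064]
xyz cm [-1.0e-02  1.0e-02 -2.5e+01] ang [0. 0. 0.]
xyz cm [  9.77  31.86 -22.47] ang [-0.129 -0.513 -0.481]
xyz cm [  5.52  34.14 -13.71] ang [-0.129 -0.513 -0.481]
```

Grip width is 54.5 mm, matching the 55 mm panel. Lifting and carrying it over the bed.

Request:
{"fn": "jog_arm", "kwargs": {
  "moves": [
    {"fingers": 1, "xyz": [0, 0, -2], "angular": [0, 0, 0]},
    {"fingers": 1, "xyz": [0, 0, -7], "angular": [0, 0, 0]},
    {"fingers": 1, "xyz": [0, 0, -13], "angular": [0, 0, 0]},
    {"fingers": 1, "xyz": [0, 2, -19], "angular": [0, 0, -0.05]},
    {"fingers": 1, "xyz": [1, 6, -24], "angular": [0, -0.1, -0.15]},
    {"fingers": 1, "xyz": [3, 12, -25], "angular": [-0.03, -0.2, -0.25]},
    {"fingers": 1, "xyz": [6, 18, -25], "angular": [-0.07, -0.35, -0.37]},
    {"fingers": 1, "xyz": [8, 24, -24], "angular": [-0.129, -0.513, -0.481]},
    {"fingers": 1, "xyz": [9.8, 29, -22.5], "angular": [-0.129, -0.513, -0.481]},
    {"fingers": 1, "xyz": [9.8, 31.9, -22.5], "angular": [-0.129, -0.513, -0.481]},
    {"fingers": 1, "xyz": [9.8, 31.9, -22.5], "angular": [-0.129, -0.513, -0.481]},
    {"fingers": 1, "xyz": [9.8, 31.9, -22.5], "angular": [-0.129, -0.513, -0.481]}
  ]
}}

```text
clock: 5.82
position: [0.4515, 0.1362, 0.2449]
ee_rot: [-0.095, 2.618, 0.024]
force: [0.3, -0.1, -1.8]
width: 0.595
```

Request:
{"fn": "jog_arm", "kwargs": {
  "moves": [
    {"fingers": 1, "xyz": [0, 0, 0], "angular": [0, 0, 0]},
    {"fingers": 1, "xyz": [0, 0, 0], "angular": [0, 0, 0]}
  ]
}}

```text
clock: 6.08
position: [0.4519, 0.1365, 0.2456]
ee_rot: [-0.095, 2.616, 0.026]
force: [0.0, 1.1, -1.9]
width: 0.593
```

```bash
python3 - <<'E'
from h import *
s=arm.observe(); print(s['position'],s['force'],s['width'],s['joints'].round(2),s['dq'].round(2))
p,M=cur(); print(inbed(p)); b=bedtool(); rel(p,M,(bedp(-14,6,60),b))
t=snap("top"); sd=snap("side")
cv2.imwrite("pics/all2.png",np.hstack([cv2.resize(t[110:230,222:342],None,fx=3,fy=3,interpolation=cv2.INTER_CUBIC),cv2.resize(sd[90:210,250:390],None,fx=3,fy=3,interpolation=cv2.INTER_CUBIC)]))
E
```

```text
[0.45192816 0.13649474 0.2456329 ] [ 0.02907317  1.08986358 -1.86650177] 0.5926829022110108 [-0.63 -0.05  0.03  2.33  0.59  0.47  0.57] [-0.    0.   -0.   -0.01  0.   -0.   -0.  ]
[-12.11510187   5.64906277 160.31914134]
xyz cm [ 0.19  0.04 10.03] ang [-0.     0.    -0.001]
```

View pics/all2.png

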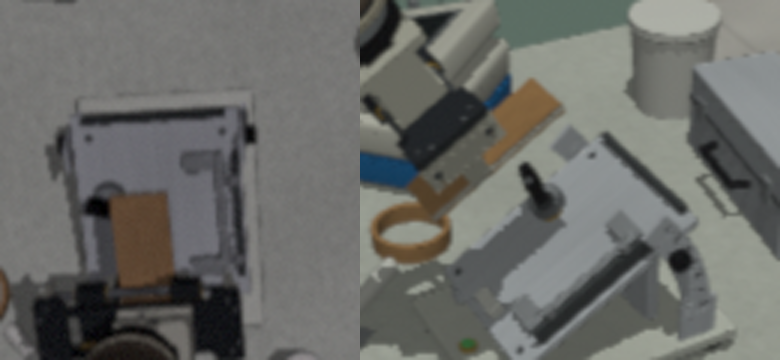

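Request:
{"fn": "jog_arm", "kwargs": {
  "moves": [
    {"fingers": 1, "xyz": [0.1, 0, 4], "angular": [0, 0, 0]},
    {"fingers": 1, "xyz": [0.15, 0, 8], "angular": [0, 0, 0]},
    {"fingers": 1, "xyz": [0.2, 0, 10.5], "angular": [0, 0, 0]},
    {"fingers": 1, "xyz": [0.2, 0, 11.8], "angular": [0, 0, 0]},
    {"fingers": 1, "xyz": [0.2, 0, 11.8], "angular": [0, 0, 0]},
    {"fingers": 1, "xyz": [0.2, 0, 11.8], "angular": [0, 0, 0]},
    {"fingers": 1, "xyz": [0.2, 0, 11.8], "angular": [0, 0, 0]}
  ]
}}

```text
clock: 7.05
position: [0.5092, 0.1416, 0.1431]
ee_rot: [-0.096, 2.615, 0.027]
force: [0.1, -0.0, -0.7]
width: 0.591
```

```bash
python3 - <<'E'
from h import *
s=arm.observe(); print(s['position'],s['force'],s['width'])
p,M=cur(); print(inbed(p)); b=bedtool(); rel(p,M,(bedp(-14,6,26),b))
t=snap("top"); cv2.imwrite("pics/t3raw.png",t)
h=cv2.cvtColor(t,cv2.COLOR_BGR2HSV); m=cv2.inRange(h[120:230,240:320],(5,70,50),(22,255,255))
c=max(cv2.findContours(m,0,1)[0],key=cv2.contourArea)+[240,120]
z=p; Z=(inbed(p)[2]-20.7+10)/1e3
w=np.array([onbed("top",q,Z)[:2]*1e3 for q in c[:,0]],np.float32); print(cv2.minAreaRect(w),w.min(0),w.max(0))
crop(t,230,120,330,220,6,"pics/t3.png")
E
```

```text
[0.50921954 0.14162512 0.14312162] [ 0.09859    -0.0461402  -0.66070436] 0.5906897045888652
[-13.56279269   6.56975598  42.78513719]
xyz cm [ 0.05 -0.06  1.68] ang [ 0.001  0.001 -0.   ]
((32.33079147338867, 9.25493049621582), (54.76436233520508, 94.73519897460938), 89.79623413085938) [-15.039128 -18.146925] [79.71987  36.677753]
```

View pics/t3.png

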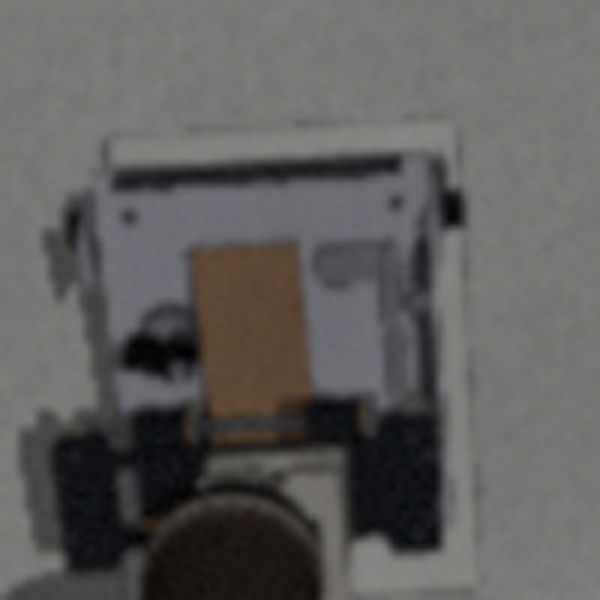

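```bash
python3 - <<'E'
from h import *
p,M=cur(); Z=(inbed(p)[2]-10.7)/1e3
t=snap("side"); h=cv2.cvtColor(t,cv2.COLOR_BGR2HSV); m=cv2.inRange(h,(5,70,50),(22,255,255)); m[:, :270]=0; m[:100]=0; m[230:]=0; m[:,400:]=0
for c in cv2.findContours(m,0,1)[0]:
    if cv2.contourArea(c)<100: continue
    a=cv2.approxPolyDP(c,2,True)[:,0]
    for q in a: print(q,(onbed("side",q,Z)*1e3).round(1))
# same-camera lug face check, both raw start pictures: fence lug top-face columns
crop(t,270,110,370,200,6,"pics/s3.png")
E
```

```text
[326 143] [79.1 29.1 32. ]
[313 153] [31.9 33.2 32. ]
[320 162] [ 28.6 -15.   32. ]
[313 169] [  0.7 -17.9  32. ]
[334 152] [ 76.4 -21.6  32. ]
```

View pics/s3.png

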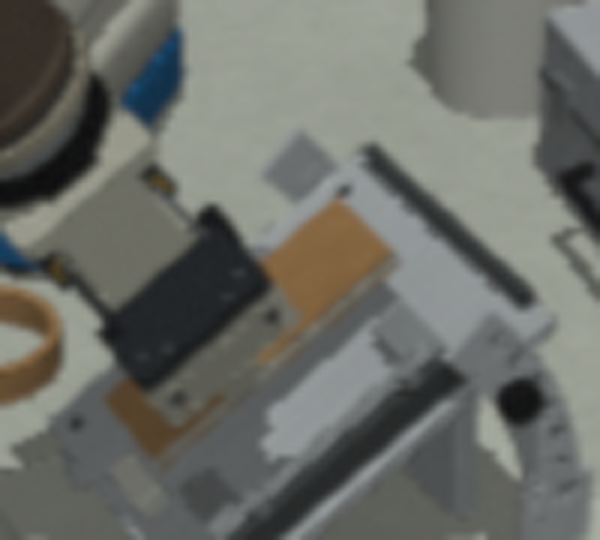

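Request:
{"fn": "jog_arm", "kwargs": {
  "moves": [
    {"fingers": 1, "xyz": [0.05, -0.14, 0.5], "angular": [0, 0, 0]},
    {"fingers": 1, "xyz": [0.05, -0.14, 1.0], "angular": [0, 0, 0]},
    {"fingers": 1, "xyz": [0.05, -0.14, 1.4], "angular": [0, 0, 0]},
    {"fingers": 1, "xyz": [0.05, -0.14, 1.7], "angular": [0, 0, 0]},
    {"fingers": 1, "xyz": [0.05, -0.14, 1.7], "angular": [0, 0, 0]},
    {"fingers": 1, "xyz": [0.05, -0.14, 1.7], "angular": [0, 0, 0]}
  ]
}}

```text
clock: 7.9
position: [0.5173, 0.1407, 0.1276]
ee_rot: [-0.096, 2.616, 0.026]
force: [-0.0, -0.3, -1.6]
width: 0.592
```

```bash
python3 - <<'E'
from h import *
s=arm.observe(); p,M=cur(); print(inbed(p),"Fbed",bedfit()[1].T@s['force'])
E
```

```text
[-14.38461916   5.0698405   25.38634654] Fbed [-0.84014422 -0.32571374 -1.40581961]
```

Request:
{"fn": "jog_arm", "kwargs": {
  "moves": [
    {"fingers": 1, "xyz": [0, 0, 0.15], "angular": [0, 0, 0]},
    {"fingers": 1, "xyz": [0, 0, 0.3], "angular": [0, 0, 0]},
    {"fingers": 1, "xyz": [0, 0, 0.3], "angular": [0, 0, 0]}
  ]
}}

```text
clock: 8.28
position: [0.5188, 0.1408, 0.1247]
ee_rot: [-0.096, 2.616, 0.026]
force: [-0.5, -0.9, -1.1]
width: 0.6
```

Request:
{"fn": "jog_arm", "kwargs": {
  "moves": [
    {"fingers": 1, "xyz": [0, 0, 0.1], "angular": [0, 0, 0]},
    {"fingers": 1, "xyz": [0, 0, 0.1], "angular": [0, 0, 0]}
  ]
}}

```text
clock: 8.52
position: [0.5193, 0.1408, 0.1238]
ee_rot: [-0.096, 2.616, 0.026]
force: [-1.0, -0.9, -1.6]
width: 0.592
```

```bash
python3 - <<'E'
from h import *
s=arm.observe(); p,M=cur(); print(inbed(p),"Fbed",bedfit()[1].T@s['force'],s['ft_torque'])
E
```

```text
[-14.53845493   5.05089764  21.09047887] Fbed [-1.71620295 -0.85602743 -0.88001228] [-0.02547893  0.85475447  0.01193662]
```

Request:
{"fn": "jog_arm", "kwargs": {
  "moves": [
    {"fingers": 1, "xyz": [0, 0, 0.1], "angular": [0, 0, 0]},
    {"fingers": 1, "xyz": [0, 0, 0.1], "angular": [0, 0, 0]}
  ]
}}

```text
clock: 8.78
position: [0.5198, 0.1409, 0.123]
ee_rot: [-0.096, 2.616, 0.026]
force: [-0.6, -0.4, -0.1]
width: 0.595
```

Request:
{"fn": "jog_arm", "kwargs": {
  "moves": [
    {"fingers": 1, "xyz": [0, 0, 0.1], "angular": [0, 0, 0]},
    {"fingers": 1, "xyz": [0, 0, 0.1], "angular": [0, 0, 0]}
  ]
}}

```text
clock: 9.02
position: [0.52, 0.1409, 0.1228]
ee_rot: [-0.096, 2.616, 0.027]
force: [-11.8, -2.1, 15.4]
width: 0.593
```

```bash
python3 - <<'E'
from h import *
s=arm.observe(); p,M=cur(); print(inbed(p),"Fbed",bedfit()[1].T@s['force'],s['ft_torque'])
E
```

```text
[-14.48116704   5.08326145  19.82193616] Fbed [-2.59025329 -1.27026691 19.292381  ] [-0.31477504  1.05176165 -0.02427207]
```

Contact with the bed at TCP z≈20 mm, as expected for a panel lying flat. Easing off 1 mm, then sliding down to the ledge by feel.

Request:
{"fn": "jog_arm", "kwargs": {
  "moves": [
    {"fingers": 1, "xyz": [0, 0, -0.1], "angular": [0, 0, 0]},
    {"fingers": 1, "xyz": [0.1, 0, -0.1], "angular": [0, 0, 0]},
    {"fingers": 1, "xyz": [0.2, 0, -0.1], "angular": [0, 0, 0]},
    {"fingers": 1, "xyz": [0.2, 0, -0.1], "angular": [0, 0, 0]}
  ]
}}

```text
clock: 9.52
position: [0.518, 0.1407, 0.1219]
ee_rot: [-0.096, 2.617, 0.026]
force: [0.3, -0.4, -2.0]
width: 0.594
```

Request:
{"fn": "jog_arm", "kwargs": {
  "moves": [
    {"fingers": 1, "xyz": [0.1, 0, 0], "angular": [0, 0, 0]},
    {"fingers": 1, "xyz": [0.1, 0, 0], "angular": [0, 0, 0]}
  ]
}}

```text
clock: 9.78
position: [0.5171, 0.1407, 0.1214]
ee_rot: [-0.096, 2.616, 0.026]
force: [-0.5, 0.2, -0.6]
width: 0.595
```

```bash
python3 - <<'E'
from h import *
s=arm.observe(); p,M=cur(); print(inbed(p),"Fbed",bedfit()[1].T@s['force'],s['ft_torque'])
E
```

```text
[-17.66110974   5.02189007  20.11700568] Fbed [-0.72054479  0.25139139 -0.31170431] [-0.0310051   0.84255882 -0.00767077]
```

Request:
{"fn": "jog_arm", "kwargs": {
  "moves": [
    {"fingers": 1, "xyz": [0.1, 0, 0], "angular": [0, 0, 0]},
    {"fingers": 1, "xyz": [0.1, 0, 0], "angular": [0, 0, 0]}
  ]
}}

```text
clock: 10.02
position: [0.5162, 0.1406, 0.121]
ee_rot: [-0.096, 2.616, 0.026]
force: [-0.1, 0.5, -0.6]
width: 0.595
```

Request:
{"fn": "jog_arm", "kwargs": {
  "moves": [
    {"fingers": 1, "xyz": [0.1, 0, 0], "angular": [0, 0, 0]},
    {"fingers": 1, "xyz": [0.1, 0, 0], "angular": [0, 0, 0]}
  ]
}}

```text
clock: 10.28
position: [0.5155, 0.1406, 0.1206]
ee_rot: [-0.096, 2.616, 0.026]
force: [-0.6, 0.7, -0.7]
width: 0.595
```

```bash
python3 - <<'E'
from h import *
s=arm.observe(); p,M=cur(); print(inbed(p),"Fbed",bedfit()[1].T@s['force'],s['ft_torque'])
E
```

```text
[-19.42697036   5.04387555  20.17138643] Fbed [-0.86072145  0.78637515 -0.36368268] [-0.00983712  0.70775021 -0.06380488]
```

Request:
{"fn": "jog_arm", "kwargs": {
  "moves": [
    {"fingers": 1, "xyz": [0.1, 0, 0], "angular": [0, 0, 0]},
    {"fingers": 1, "xyz": [0.1, 0, 0], "angular": [0, 0, 0]}
  ]
}}

```text
clock: 10.52
position: [0.5155, 0.1405, 0.1206]
ee_rot: [-0.096, 2.615, 0.026]
force: [3.3, 0.6, 0.3]
width: 0.593
```

```bash
python3 - <<'E'
from h import *
s=arm.observe(); p,M=cur(); print(inbed(p),"Fbed",bedfit()[1].T@s['force'],s['ft_torque'])
E
```

```text
[-19.50350164   5.03613036  20.21173259] Fbed [ 3.04246728  0.32185331 -1.40339686] [-0.02516964 -0.13289302 -0.09240444]
```

Contact with the ledge felt at about 4 N. Releasing and backing off square to the bed.

Request:
{"fn": "jog_arm", "kwargs": {
  "moves": [
    {"fingers": 1, "xyz": [0, 0, 0.05], "angular": [0, 0, 0]},
    {"fingers": 0, "xyz": [0, 0, 0.05], "angular": [0, 0, 0]},
    {"fingers": -0.4, "xyz": [0, 0, 0], "angular": [0, 0, 0]},
    {"fingers": -0.4, "xyz": [0, 0, 0], "angular": [0, 0, 0]},
    {"fingers": -0.4, "xyz": [0, 0, 0], "angular": [0, 0, 0]},
    {"fingers": -0.4, "xyz": [0, 0, -1], "angular": [0, 0, 0]},
    {"fingers": -0.4, "xyz": [0, 0, -3], "angular": [0, 0, 0]},
    {"fingers": -0.4, "xyz": [2, 0, -7], "angular": [0, 0, 0]},
    {"fingers": -0.4, "xyz": [6, 0, -12], "angular": [0, 0, 0]},
    {"fingers": -0.4, "xyz": [10, 0, -15], "angular": [0, 0, 0]},
    {"fingers": -0.4, "xyz": [12, 0, -17], "angular": [0, 0, 0]},
    {"fingers": -0.4, "xyz": [12, 0, -17], "angular": [0, 0, 0]}
  ]
}}

```text
clock: 12.02
position: [0.3256, 0.1272, 0.2082]
ee_rot: [-0.099, 2.614, 0.029]
force: [0.7, -0.3, 0.4]
width: 0.696
```

```bash
python3 - <<'E'
from h import *
s=arm.observe(); print(s['position'],s['force'],s['width'],s['ft_torque'])
t=snap("top"); sd=snap("side"); cv2.imwrite("pics/t4raw.png",t); cv2.imwrite("pics/s4raw.png",sd)
for n,im,z in(("top",t,.01),("side",sd,.01)):
    m=cv2.inRange(cv2.cvtColor(im,cv2.COLOR_BGR2HSV),(5,70,50),(22,255,255))
    u,v=proj(n,bedp(0,6,10))[0]; k=np.zeros_like(m); cv2.circle(k,(int(u),int(v)),32,255,-1); m&=k
    c=max(cv2.findContours(m,0,1)[0],key=cv2.contourArea)
    w=np.array([onbed(n,q,z)[:2]*1e3 for q in c[:,0]],np.float32); print(n,cv2.minAreaRect(w))
a=cv2.resize(t[135:225,240:320],None,fx=5,fy=5,interpolation=cv2.INTER_CUBIC);b=cv2.resize(sd[130:220,275:350],None,fx=5,fy=5,interpolation=cv2.INTER_CUBIC)
cv2.imwrite("pics/all4.png",np.hstack([a,b]))
E
```

```text
[0.32559298 0.12724923 0.20824639] [ 0.70491339 -0.32858287  0.36848202] 0.6961428606666227 [-0.07384225  0.61568088 -0.00309584]
top ((-0.3356781005859375, 7.741214752197266), (148.2736053466797, 55.667606353759766), 0.33582791686058044)
side ((-0.7931900024414062, 3.056476593017578), (148.6659393310547, 57.357845306396484), 0.46296441555023193)
```

View pics/all4.png

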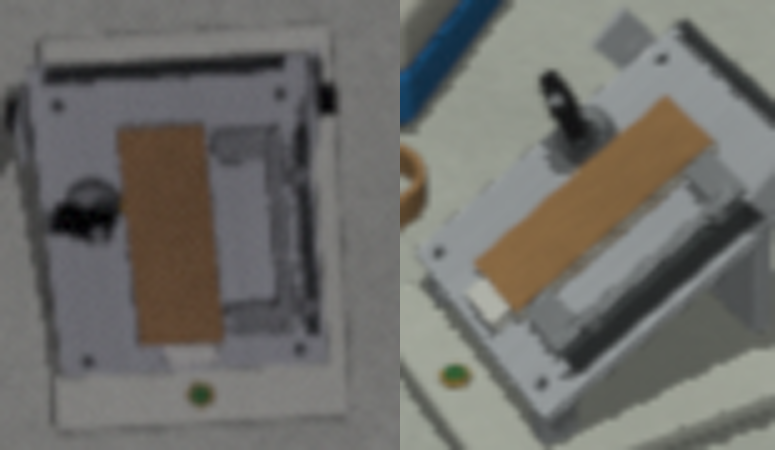

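The panel lies flat and loose in the bay against the ledge: x≈-0.5, y≈+5 (views 7.7 and 3.1), yaw about 0.4°. Next, the knob's angle from its dark bar.

```bash
python3 - <<'E'
from h import *
for f,n in(("t4raw","top"),("s4raw","side"),("side0","side")):
    im=cv2.imread(f"pics/{f}.png"); g=cv2.cvtColor(im,cv2.COLOR_BGR2GRAY)
    for th in (35,45,60):
        u,v=proj(n,bedp(25,55,40))[0]; k=np.zeros_like(g); cv2.circle(k,(int(u),int(v)),12,255,-1)
        q=np.argwhere((g<th)&(k>0))[:,::-1]
        if len(q)<8: continue
        w=np.array([onbed(n,a,.04)[:2]*1e3 for a in q]); c=np.cov(w.T); e,V=np.linalg.eigh(c); d=V[:,1]*np.sign(V[1,1])
        print(f,th,len(q),w.mean(0).round(1),"theta_cw",np.arctan2(d[0],d[1]).round(2),e.round(0),q.min(0),q.max(0))
for n in P: print(n,inbed(ray(n,(0,0))[0]).round(0))
for th in(0,.2,.35):
    e=[np.sin(th),np.cos(th)]
    print(th,[ (proj("side",bedp(22+r*e[0],46.5+r*e[1],z))[0].round(1)) for r,z in((30,50),(-8,50),(30,20))],[ (proj("top",bedp(22+r*e[0],46.5+r*e[1],z))[0].round(1)) for r,z in((30,50),(-8,50))])
s=arm.observe(); p,M=cur(); print(inbed(p),s['joints'].round(2))
E
```

```text
t4raw 35 58 [27.9 56.5] theta_cw -0.05 [ 24. 117.] [250 176] [262 181]
t4raw 45 78 [28.3 55.5] theta_cw -0.13 [ 36. 137.] [250 175] [263 182]
t4raw 60 107 [30.2 54.3] theta_cw -0.38 [ 69. 164.] [249 171] [263 182]
s4raw 35 34 [22.3 40.4] theta_cw 0.19 [  9. 309.] [304 145] [311 157]
s4raw 45 53 [22.  38.4] theta_cw 0.21 [ 13. 379.] [304 145] [312 159]
s4raw 60 74 [21.  36.2] theta_cw 0.2 [ 21. 403.] [303 145] [313 160]
side0 35 36 [22.3 40.1] theta_cw 0.2 [ 10. 310.] [304 145] [311 158]
side0 45 55 [22.  38.5] theta_cw 0.21 [ 14. 365.] [304 145] [312 159]
side0 60 76 [21.  35.8] theta_cw 0.2 [ 23. 398.] [303 145] [313 160]
side [ -32. -890.  849.]
top [ 592. -146. 1440.]
0 [array([300.8, 144.5]), array([306.6, 150.7]), array([305.6, 150.6])] [array([249.6, 181.6]), array([261.9, 180.9])]
0.2 [array([302.4, 143.3]), array([306.2, 151. ]), array([307.2, 149.4])] [array([249.6, 179.8]), array([261.9, 181.4])]
0.35 [array([303.7, 142.5]), array([305.8, 151.2]), array([308.5, 148.6])] [array([249.8, 178.5]), array([261.8, 181.8])]
[-140.36077917    4.74358329  190.02524047] [-0.76 -0.2  -0.14  2.57  0.75  0.53  0.14]
```

```bash
python3 - <<'E'
from h import *
p,M=cur(); b=bedtool(np.pi/2-.3)
rel(p,M,(bedp(21.5,46.5,110),b),(bedp(21.5,46.5,38),b))
E
```

```text
xyz cm [-16.18   4.17   8.01] ang [-0.000e+00  1.000e-03 -1.271e+00]
xyz cm [-16.18   4.17  15.21] ang [-0.000e+00  1.000e-03 -1.271e+00]
```

Request:
{"fn": "jog_arm", "kwargs": {
  "moves": [
    {"fingers": 0, "xyz": [-2, 0.5, 0], "angular": [0, 0, -0.18]},
    {"fingers": 0, "xyz": [-4, 1, 0], "angular": [0, 0, -0.36]},
    {"fingers": 0, "xyz": [-6, 1.5, 0], "angular": [0, 0, -0.54]},
    {"fingers": 0, "xyz": [-9, 2.4, 1], "angular": [0, 0, -0.72]},
    {"fingers": 0, "xyz": [-12, 3.2, 3], "angular": [0, 0, -0.9]},
    {"fingers": 0, "xyz": [-14, 4.2, 5], "angular": [0, 0, -1.08]},
    {"fingers": 0, "xyz": [-16.2, 4.2, 7], "angular": [0, 0, -1.27]},
    {"fingers": 0, "xyz": [-16.2, 4.2, 8], "angular": [0, 0, -1.27]},
    {"fingers": 0, "xyz": [-16.2, 4.2, 8], "angular": [0, 0, -1.27]},
    {"fingers": 0, "xyz": [-16.2, 4.2, 8], "angular": [0, 0, -1.27]},
    {"fingers": 0, "xyz": [-16.2, 4.2, 8], "angular": [0, 0, -1.27]}
  ]
}}

```text
clock: 13.5
position: [0.5025, 0.1817, 0.2193]
ee_rot: [-1.667, 2.098, -0.404]
force: [0.7, 0.1, -0.6]
width: 0.503
```

```bash
python3 - <<'E'
from h import *
s=arm.observe(); p,M=cur(); print(s['joints'].round(2),s['dq'].round(2),inbed(p),s['width']); b=bedtool(np.pi/2-.3)
rel(p,M,(bedp(21.5,46.5,38),b))
print("Tz",M[:,2]@s['ft_torque'],s['force'])
sd=snap("side"); t=snap("top"); cv2.imwrite("pics/all5.png",np.hstack([cv2.resize(t[135:225,240:320],None,fx=5,fy=5,interpolation=cv2.INTER_CUBIC),cv2.resize(sd[110:200,275:350],None,fx=5,fy=5,interpolation=cv2.INTER_CUBIC)]))
E
```

```text
[-0.83  0.1   0.22  2.26  0.64  0.4   1.75] [ 0.   -0.    0.   -0.   -0.   -0.    0.01] [ 21.2425268   47.07648449 110.62582808] 0.5033327362015839
xyz cm [ 0.05 -0.04  7.26] ang [-0.     0.001 -0.002]
Tz -0.002006138956615579 [ 0.72566776  0.09375811 -0.61544611]
```

View pics/all5.png

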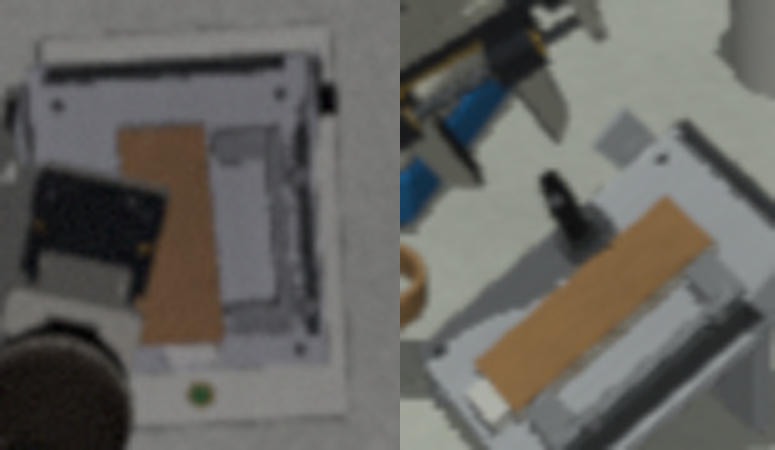

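The fingers straddle the knob bar, looking down the bed normal in the side crop. Going down and gripping gently.

Request:
{"fn": "jog_arm", "kwargs": {
  "moves": [
    {"fingers": 0, "xyz": [0.05, -0.04, 2.5], "angular": [0, 0, 0]},
    {"fingers": 0, "xyz": [0.05, -0.04, 4.5], "angular": [0, 0, 0]},
    {"fingers": 0, "xyz": [0.05, -0.04, 6.2], "angular": [0, 0, 0]},
    {"fingers": 0, "xyz": [0.05, -0.04, 7.1], "angular": [0, 0, 0]},
    {"fingers": 0, "xyz": [0.05, -0.04, 7.1], "angular": [0, 0, 0]},
    {"fingers": 0, "xyz": [0.05, -0.04, 7.1], "angular": [0, 0, 0]}
  ],
  "grip_force": 10
}}

```text
clock: 14.35
position: [0.5385, 0.1839, 0.1581]
ee_rot: [-1.667, 2.097, -0.404]
force: [-0.1, 0.2, -0.1]
width: 0.502
```

Request:
{"fn": "jog_arm", "kwargs": {
  "moves": [
    {"fingers": 0.5, "xyz": [0, 0, 0], "angular": [0, 0, 0]},
    {"fingers": 1, "xyz": [0, 0, 0], "angular": [0, 0, 0]},
    {"fingers": 1, "xyz": [0, 0, 0], "angular": [0, 0, 0]},
    {"fingers": 1, "xyz": [0, 0, 0], "angular": [0, 0, 0]},
    {"fingers": 1, "xyz": [0, 0, 0], "angular": [0, 0, 0]},
    {"fingers": 1, "xyz": [0, 0, 0], "angular": [0, 0, 0]}
  ],
  "grip_force": 10
}}

```text
clock: 15.1
position: [0.5385, 0.1838, 0.1577]
ee_rot: [-1.668, 2.098, -0.404]
force: [-1.8, -0.3, 3.1]
width: 0.141
```

```bash
python3 - <<'E'
from h import *
s=arm.observe(); p,M=cur(); print(s['joints'].round(2),inbed(p),s['width']*92)
print("Ttool",M.T@s['ft_torque'],"Ftool",M.T@s['force'])
E
```

```text
[-0.84  0.27  0.32  2.27  0.8   0.21  1.61] [21.71083616 46.49809732 39.22058674] 13.016418333275446
Ttool [-0.74515897  0.23328168 -0.05561293] Ftool [ 0.11936579 -0.02461443 -3.56231022]
```

The grip reads 13.0 mm with almost no side load, so it is square and centred. Turning clockwise (+ about tool z).

Request:
{"fn": "jog_arm", "kwargs": {
  "moves": [
    {"fingers": 1, "xyz": [0, 0, 0], "angular": [0, 0, 0]},
    {"fingers": 1, "xyz": [0, 0, 0], "angular": [0, 0, 0]},
    {"fingers": 1, "xyz": [0, 0, 0], "angular": [0, 0, 0.1]},
    {"fingers": 1, "xyz": [0, 0, 0], "angular": [0, 0, 0.2]},
    {"fingers": 1, "xyz": [0, 0, 0], "angular": [0, 0, 0.3]},
    {"fingers": 1, "xyz": [0, 0, 0], "angular": [0, 0, 0.4]},
    {"fingers": 1, "xyz": [0, 0, 0], "angular": [0, 0, 0.4]}
  ],
  "grip_force": 45
}}

```text
clock: 15.98
position: [0.5388, 0.1836, 0.1578]
ee_rot: [-1.201, 2.357, -0.275]
force: [-1.0, -1.1, 4.1]
width: 0.14
```

```bash
cat > st.py <<'E'
from h import *
s=arm.observe(); p,M=cur(); B=bedfit()[1]; j=B.T@M[:,1]
# bar direction: jaw axis psi = pi/2 - theta
print("clk",round(s['clock'],2),"theta",round(np.pi/2-np.arctan2(-j[0],j[1]),3),"bed",inbed(p).round(2),"w",round(s['width']*92,1),"j7",round(s['joints'][6],2))
print("Ttool",(M.T@s['ft_torque']).round(3),"Fbed",(B.T@s['force']).round(1))
E
python3 st.py
```

```text
clk 15.97 theta 0.702 bed [22.02 46.3  39.22] w 12.9 j7 1.32
Ttool [-0.285  0.422  0.157] Fbed [ 1.1 -1.   4.1]
```

Request:
{"fn": "jog_arm", "kwargs": {
  "moves": [
    {"fingers": 1, "xyz": [0, 0, 0], "angular": [0, 0, 0.1]},
    {"fingers": 1, "xyz": [0, 0, 0], "angular": [0, 0, 0.2]},
    {"fingers": 1, "xyz": [0, 0, 0], "angular": [0, 0, 0.3]},
    {"fingers": 1, "xyz": [0, 0, 0], "angular": [0, 0, 0.4]},
    {"fingers": 1, "xyz": [0, 0, 0], "angular": [0, 0, 0.5]},
    {"fingers": 1, "xyz": [0, 0, 0], "angular": [0, 0, 0.5]}
  ]
}}

```text
clock: 16.73
position: [0.5391, 0.1834, 0.158]
ee_rot: [-0.575, 2.557, -0.104]
force: [-1.3, -3.5, 5.5]
width: 0.138
```

```bash
python3 st.py
```

```text
clk 16.73 theta 1.202 bed [22.31 46.   39.23] w 12.7 j7 0.99
Ttool [0.338 0.364 0.202] Fbed [ 1.4 -3.4  5.5]
```

Request:
{"fn": "jog_arm", "kwargs": {
  "moves": [
    {"fingers": 1, "xyz": [0, 0, 0], "angular": [0, 0, 0.05]},
    {"fingers": 1, "xyz": [0, 0, 0], "angular": [0, 0, 0.1]},
    {"fingers": 1, "xyz": [0, 0, 0], "angular": [0, 0, 0.1]}
  ]
}}

```text
clock: 17.1
position: [0.5391, 0.1833, 0.158]
ee_rot: [-0.446, 2.581, -0.069]
force: [-0.9, -3.2, 6.0]
width: 0.138
```

```bash
python3 st.py
```

```text
clk 17.1 theta 1.302 bed [22.33 45.91 39.23] w 12.7 j7 0.93
Ttool [0.502 0.224 0.016] Fbed [ 2.1 -3.1  5.7]
```

```bash
cat >> st.py <<'E'
print("tau",s['joint_efforts'].round(3))
E
python3 st.py|tail -2
```

```text
Ttool [0.502 0.224 0.016] Fbed [ 2.1 -3.1  5.7]
tau [ -1.466 -37.419   3.263 -21.569   0.09   -2.148  -0.22 ]
```

Request:
{"fn": "jog_arm", "kwargs": {
  "moves": [
    {"fingers": 1, "xyz": [0, 0, 0], "angular": [0, 0, 0.05]},
    {"fingers": 1, "xyz": [0, 0, 0], "angular": [0, 0, 0.1]}
  ]
}}

```text
clock: 17.35
position: [0.5392, 0.1832, 0.158]
ee_rot: [-0.315, 2.599, -0.034]
force: [-0.6, -3.1, 5.1]
width: 0.142
```

```bash
python3 st.py
```

```text
clk 17.35 theta 1.403 bed [22.36 45.79 39.22] w 13.1 j7 0.87
Ttool [ 0.659  0.16  -0.091] Fbed [ 1.9 -3.1  4.8]
tau [ -0.957 -37.337   2.981 -21.587   0.358  -2.232   0.381]
```

Request:
{"fn": "jog_arm", "kwargs": {
  "moves": [
    {"fingers": 1, "xyz": [0, 0, 0], "angular": [0, 0, 0.05]},
    {"fingers": 1, "xyz": [0, 0, 0], "angular": [0, 0, 0.1]}
  ]
}}

```text
clock: 17.6
position: [0.5391, 0.1831, 0.158]
ee_rot: [-0.185, 2.611, 0.001]
force: [-1.2, -4.0, 6.3]
width: 0.138
```

```bash
python3 st.py
```

```text
clk 17.6 theta 1.503 bed [22.32 45.71 39.22] w 12.7 j7 0.81
Ttool [ 0.739  0.131 -0.171] Fbed [ 1.8 -3.9  6.2]
tau [ -1.138 -37.096   2.993 -21.577   0.315  -2.326   0.355]
```

Request:
{"fn": "jog_arm", "kwargs": {
  "moves": [
    {"fingers": 1, "xyz": [0, 0.02, 0], "angular": [0, 0, 0.05]},
    {"fingers": 1, "xyz": [0, 0.02, 0], "angular": [0, 0, 0.1]}
  ]
}}

```text
clock: 17.85
position: [0.5392, 0.183, 0.158]
ee_rot: [-0.053, 2.617, 0.036]
force: [-0.2, -4.0, 7.7]
width: 0.14
```

```bash
python3 st.py|head -2
```

```text
clk 17.85 theta 1.603 bed [22.36 45.65 39.22] w 12.9 j7 0.75
Ttool [ 0.887 -0.023 -0.164] Fbed [ 3.5 -4.   6.9]
```

Request:
{"fn": "jog_arm", "kwargs": {
  "moves": [
    {"fingers": 1, "xyz": [0, 0, 0], "angular": [0, 0, 0.05]},
    {"fingers": 1, "xyz": [0, 0, 0], "angular": [0, 0, 0.1]}
  ]
}}

```text
clock: 18.1
position: [0.5392, 0.183, 0.158]
ee_rot: [0.077, 2.618, 0.071]
force: [-0.1, -4.4, 7.0]
width: 0.14
```

```bash
python3 st.py|head -2
```

```text
clk 18.1 theta 1.703 bed [22.37 45.63 39.22] w 12.9 j7 0.69
Ttool [ 0.96  -0.231 -0.335] Fbed [ 3.1 -4.4  6.2]
```

Request:
{"fn": "jog_arm", "kwargs": {
  "moves": [
    {"fingers": 1, "xyz": [0, 0, 0], "angular": [0, 0, 0.02]},
    {"fingers": 1, "xyz": [0, 0, 0], "angular": [0, 0, 0.04]}
  ]
}}

```text
clock: 18.35
position: [0.5392, 0.183, 0.158]
ee_rot: [0.128, 2.617, 0.084]
force: [-1.2, -4.2, 7.7]
width: 0.139
```

```bash
python3 st.py|head -2; python3 - <<'E'
from h import *
for f in("now","t4raw"):
    if f=="now": t=snap("top"); cv2.imwrite("pics/t6raw.png",t)
    else: t=cv2.imread("pics/t4raw.png")
    m=cv2.inRange(cv2.cvtColor(t,cv2.COLOR_BGR2HSV),(5,70,50),(22,255,255)); m[:,:240]=0;m[:,320:]=0;m[:140]=0;m[215:]=0
    pts=np.argwhere(m>0); 
    r=[]
    for v in range(160,203):
        c=pts[pts[:,0]==v][:,1]
        if len(c)>6: r.append(onbed("top",(c.max()+.5,v),.01)[:2]*1e3)
    r=np.array(r); k=np.polyfit(r[:,0],r[:,1],1); print(f,len(r),"right edge y",k[1].round(2),"yaw",k[0].round(4))
E
```

```text
clk 18.35 theta 1.742 bed [22.35 45.64 39.21] w 12.8 j7 0.67
Ttool [ 1.002 -0.121 -0.342] Fbed [ 2.5 -4.1  7.4]
now 20 right edge y -25.34 yaw -0.018
t4raw 42 right edge y -20.01 yaw -0.0011
```

Torque has risen from about 0.16 to 0.34 N m, an estimated nip of 15 N, and the panel's edge is at the fence. A little more.

Request:
{"fn": "jog_arm", "kwargs": {
  "moves": [
    {"fingers": 1, "xyz": [0, 0, 0], "angular": [0, 0, 0.04]},
    {"fingers": 1, "xyz": [0, 0, 0], "angular": [0, 0, 0.07]}
  ]
}}

```text
clock: 18.65
position: [0.5392, 0.183, 0.158]
ee_rot: [0.22, 2.612, 0.109]
force: [-0.5, -4.8, 7.4]
width: 0.134
```

```bash
python3 st.py
```

```text
clk 18.65 theta 1.812 bed [22.37 45.59 39.2 ] w 12.4 j7 0.63
Ttool [ 0.999 -0.253 -0.359] Fbed [ 2.9 -4.8  6.8]
tau [ -1.869 -36.437   2.935 -21.67   -0.226  -2.673  -0.178]
```

Request:
{"fn": "jog_arm", "kwargs": {
  "moves": [
    {"fingers": 1, "xyz": [0, 0, 0], "angular": [0, 0, 0.02]},
    {"fingers": 1, "xyz": [0, 0, 0], "angular": [0, 0, 0.03]}
  ]
}}

```text
clock: 18.9
position: [0.5392, 0.1829, 0.158]
ee_rot: [0.259, 2.609, 0.119]
force: [-0.9, -5.0, 7.5]
width: 0.139
```

```bash
python3 st.py
```

```text
clk 18.9 theta 1.841 bed [22.38 45.59 39.21] w 12.7 j7 0.61
Ttool [ 1.062 -0.239 -0.405] Fbed [ 2.6 -4.9  7.1]
tau [ -2.071 -36.342   3.033 -21.644  -0.412  -2.684  -0.407]
```

Torque is 0.405 N m, about 20 N of nip and in the snug range. Letting go and backing off along the bed normal.

Request:
{"fn": "jog_arm", "kwargs": {
  "moves": [
    {"fingers": 0.5, "xyz": [0, 0, 0], "angular": [0, 0, 0]},
    {"fingers": 0.3, "xyz": [0, 0, 0], "angular": [0, 0, 0]},
    {"fingers": 0.3, "xyz": [0, 0, 0], "angular": [0, 0, 0]},
    {"fingers": 0.3, "xyz": [0, 0, 0], "angular": [0, 0, 0]},
    {"fingers": 0.3, "xyz": [0, 0, -1.5], "angular": [0, 0, 0]},
    {"fingers": 0.3, "xyz": [0, 0, -4], "angular": [0, 0, 0]},
    {"fingers": 0.3, "xyz": [0, 0, -8], "angular": [0, 0, 0]},
    {"fingers": 0.3, "xyz": [2, 0, -13], "angular": [0, 0, 0]},
    {"fingers": 0.3, "xyz": [6, 0, -16], "angular": [0, 0, 0]},
    {"fingers": 0.3, "xyz": [11, 3, -18], "angular": [0, 0, 0]},
    {"fingers": 0.3, "xyz": [15, 6, -19], "angular": [0, 0, 0]},
    {"fingers": 0.3, "xyz": [15, 6, -19], "angular": [0, 0, 0]}
  ]
}}

```text
clock: 20.4
position: [0.3234, 0.2695, 0.2581]
ee_rot: [0.249, 2.611, 0.124]
force: [0.7, 0.0, -1.1]
width: 0.353
```

```bash
python3 st.py|head -2; python3 - <<'E'
from h import *
t=snap("top"); sd=snap("side"); cv2.imwrite("pics/t7raw.png",t)
for n,im in(("top",t),("side",sd)):
    m=cv2.inRange(cv2.cvtColor(im,cv2.COLOR_BGR2HSV),(5,70,50),(22,255,255))
    u,v=proj(n,bedp(0,0,10))[0]; k=np.zeros_like(m); cv2.circle(k,(int(u),int(v)),32,255,-1); m&=k
    c=max(cv2.findContours(m,0,1)[0],key=cv2.contourArea)
    w=np.array([onbed(n,q,.01)[:2]*1e3 for q in c[:,0]],np.float32); print(n,cv2.minAreaRect(w))
a=cv2.resize(t[135:225,240:320],None,fx=5,fy=5,interpolation=cv2.INTER_CUBIC);b=cv2.resize(sd[130:220,275:350],None,fx=5,fy=5,interpolation=cv2.INTER_CUBIC)
cv2.imwrite("pics/all7.png",np.hstack([a,b]))
E
```

```text
clk 20.4 theta 1.835 bed [-108.45  147.69  230.28] w 32.4 j7 -0.39
Ttool [ 0.175  0.538 -0.004] Fbed [ 0.1 -0.  -1.3]
top ((-0.40811920166015625, 0.2907867431640625), (148.92677307128906, 53.481300354003906), 0.4323624074459076)
side ((-1.196868896484375, -2.0934104919433594), (59.8717155456543, 148.82688903808594), 89.63032531738281)
```

View pics/all7.png

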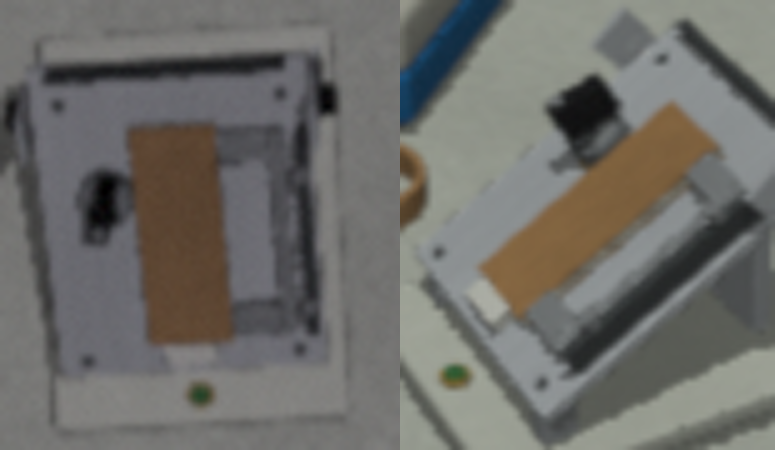

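The last crop shows the panel against both lugs and the lower end on the ledge. The knob is turned, and free axial torque reads 0.00. Handing in.

```bash
python3 -c "
from cell import job; print(job.sign_off())"
```

```text
the job is handed in; nothing more can be done
None
```

The panel is clamped in the bay and the job was handed in at about 20 s of the 72 s allowed. I took the board farther from the base and laid it flat. Contact with the bed was felt at about 19 N and with the ledge at about 4 N. I then turned the knob clockwise to about 1.84 rad, let go and backed the arm clear.

- **Nip:** turning torque rose from about 0.16 to 0.405 N m. That is roughly 20 N by the given coefficients, inside the 12 to 30 N snug range. It is inferred, because the torque readings were noisy and earlier ones even changed sign within the friction band. After release the free torque read 0.00, so there was no offset.
- **Placement:** the last pictures show the panel against both fence lugs and with its lower end on the ledge. It measures x ≈ -0.4 to -1.2 mm and about 0.4° off square, the same small offset both views gave before clamping.
- **Disagreement:** the two cameras differ by about 2.5 mm on the panel's y position (+0.3 and -2.1 mm), roughly the stated calibration error.
- **Bystanders:** I did not re-measure them after the job. No contact was planned or felt near them.

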